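# Start the clamp nut on the reel stand

## Task

Pick up the big flange nut and set it squarely, flange down, over the stud of the reel stand. Turn it anticlockwise, without forcing it, until the thread drops in, then run it down clockwise until its flange lies flat on the washer on top of the reel, gently all the way, and let go of it.

Things in the scene. Friction and masses are not known exactly. Their poses are not given: they have to be found in the camera images.
- flange_nut: Loose aluminium flange nut, about 85 g, 24 mm tall, flange down on the bench. Lower 4 mm: round flange, 60 mm diameter; from 4 to 24 mm a hexagon 44 mm across flats, 51 mm across corners. Origin: centre of its underside, z up along the bore. Its own +x and -x axes meet two flats squarely; flats every 60 deg. A smaller nut without flange (33 mm across flats) is not the one.
- nut_lugs (a point): Point on the nut's axis 6 mm above its underside, the level of the lowest edges of its thread. The bore is 28.6 mm wide and the thread is three short lugs in it, 120 deg apart, the first on the nut's own +x axis: each 3.6 mm wide, 3 mm high, ending on a circle of 20.8 mm diameter.
- stand: Reel stand fixed to the bench: steel base plate 130 x 130 x 8 mm, on it a reel of copper wire (100 mm diameter, top at 58 mm), on that a steel washer, 64 mm diameter, from whose middle a rigid upright steel stud stands out. Origin: centre of the plate's underside, z up. Forces between the nut and all this (stud, washer, reel) above 40 N count as forcing it.
- nose (a point): Top of the stud's tapered nose, 91.5 mm above the bench. The nose is 10 mm across here and widens to the 18 mm plain core 6 mm lower. The thread begins 12 mm below: right-hand, three starts, 26 mm outside diameter, lead 24 mm a turn, ridges 3 mm thick and 8 mm apart. How the starts are turned about the axis differs every time and is not measured.
- thread_end (a point): On the stud's axis, 79.5 mm above the bench, level with three flat end lands, each 84 deg long, that end the ridges. At each land's clockwise end (seen from above) a dog 3.5 mm high and 6 deg wide, then a 30 deg gap down into the thread. The nut's lugs nearly always come to rest on lands or dogs. Turned clockwise from there they jam on the dogs.
- dropped_in (a point): On the axis, 66.5 mm above the bench: the underside of the nut when it has dropped in (7 mm below its place on the lands). Turned anticlockwise on the lands by up to about 130 deg, the lugs come over the gaps, 12 deg of play, and fall in if let down; further anticlockwise they hit the next land's end.
- seat (a point): On the axis, top face of the washer, 60 mm above the bench, where the nut's underside must finally lie. From dropped in, about 95 deg clockwise, sinking 24 mm a turn, bring the flange here; about 25 deg more clamp it tight, and beyond that it is forced. The nut does not turn back by itself.
Mind the look-alikes: they are no part of the job. Of the things that look like the flange_nut, take the one that is farthest to the robot's left at the start.

How it is judged:
By the outcome, as a careful person would: the job done as asked, in the order asked, and still so for the second after the job is handed in, with the robot touching nothing.
It also fails if it takes over 64 s, if anything falls off the work surface, if the arm or the gripper's body presses on something with over 40 N, if the wrist force passes 120 N, or if a joint passes its speed limit or range.

## Robot

A 7-joint arm with a two-finger parallel gripper is mounted at the origin on the work surface. World frame = base frame: x ahead of the robot, y to its left, z up, the work surface at z = 0. Lengths are in mm, angles in rad, forces in N, time in s.
With the tool pointing down it reaches from about 400 to 850 mm from the base axis. Payload 6.9 kg.
Tool frame: the origin (TCP) lies midway between the tips of the shut fingers; the grasp point (between the pads) lies 19 mm behind it (robot.hold_point_z is the distance from the TCP to the grasp point, in mm); z points along the fingers, y is the direction in which the jaws open and shut (so a half turn about z gives the same grasp; the last joint's range is limited). The gripper opens to 85 mm and grips with 20 to 120 N. Pads are 22 mm wide; open, the fingers measure 114 mm over their backs; the gripper's body (76 mm by 85 mm) begins 54 mm behind the grasp point. The pads swing forward as they close: fully open they stand 13 mm farther back than shut.
Start: joints at [1.438, 0.507, -0.238, 1.5, 0.126, 1.149, -0.155], TCP at [147.806, -607.259, 203.175] pointing down, gripper open.
Joint ranges: [-3.08, 3.08], [-0.24, 2.05], [-1.43, 1.35], [0, 2.5], [-1.52, 4.66], [0.17, 1.96], [-2.89, 2.89]. Speed limits (rad/s): [2.39, 2.39, 3.14, 3.14, 3.14, 3.14, 3.14].

## Interface

Orientations are given as a rotation vector (axis times angle).
In Python, from workcell import robot, camera, camera_info, finish_job, nets gives the robot as it stands.
- The arm moves only by the tool move_arm, never from a script. Its arguments are lists of equal length, an entry for each row: "translation": the shift along the world's x, y, z in mm, a list of three; "twist": the turn about the world's z in rad; "jaw": the closure, from 0 (fully open) to 1 (shut). In form: {"translation": [[dx, dy, dz], ...], "twist": [twist, ...], "jaw": [jaw, ...]}. A call has 1 to 20 rows; each row shifts and turns the commanded pose from where the row before left it; what a row does not reach is not made up. A row lasts 1/10 s, in which the tool goes at most 50 mm and 8.59 degrees, less where a joint would pass 70% of its speed; a pose out of reach is approached as far as the arm can. A call with a gripper value outside its range is refused whole. The fingers move at their own pace and stop on an object; the grip force is fixed at half the most. Time passes only in rows, so rows that do not move let the fingers close. It gives the time, the measured TCP pose, the force and the opening at its end, in the units of the state.
- robot.get_obs(): the state, without advancing time (a new reading comes with each control period).
- camera(name): name is "scene" or "top"; returns (picture, depth): 480x640x3 uint8, red, green, blue; 480x640 float32, mm along the optical axis (not along the pixel's ray), 0 where there is no reading.
- camera_info(name): a dict with "fx", "fy", "cx", "cy" (pixels), "R" (3x3) and "t" (3): a world point X has camera coordinates R X + t. Camera axes: x right, y down, z forward; pixel columns grow to the right and rows downward; lengths in mm; the calibration is good to about 2 mm. A picture is of the moment at which its call begins. camera_info takes no time and is no camera call.
- finish_job(): hands the job in, once; it reports no verdict.
Trained networks look in the newest picture that a camera, given by its name, has taken for a name from the list of things; names that differ only in an ending like _2 or _b are one class to them, and where a whole thing is asked for, a point or a joint stands for the part that bears it (a point fixed in the world has none). Each returns a list of dicts, best first, with "score" (0 to 1); they miss things now and then, are a little off and sometimes report something else, mostly with a low value. They report only what shows in the picture. A call takes as long as a camera call. They do not tell look-alikes from the thing itself.
- nets.silhouettes(camera, thing): "pixels" (480x640 bool, what is visible of it) and "extent" ([left, top, width, height] as shares, 0 to 1, of the picture: columns of its width, rows of its height, round what is visible of it).
- nets.spot_point(camera, thing): "centre" ([row, column] as shares, 0 to 1, of the picture: columns of its width, rows of its height: a listed point, or the origin of a listed thing).
The state is a dict: "time": time; "joints": joint angles; "joint_vel": joint speeds; "tau": joint torques, N m; "ee_pos": TCP position; "tool_rot": TCP orientation; "force": force on the tool from outside, world axes, zero at the start; "ft_torque": the same for the moment, N m; "finger_gap": opening from 0.0 (shut) to 1.0 (fully open).
Only numpy, scipy, OpenCV 4.12 (cv2) and the standard library are available. Lean on these libraries where they do the work, as an engineer would, in place of code of your own. Each camera call takes 0.05 s, during which the arm holds its last target.

## Working session

There is one attempt and no reset: what is moved stays moved. The work goes in short steps, Python scripts to look and compute and a tool call to move; the robot and the scene stay as the last step left them, time stands still between calls to the robot, and variables do not carry over. Pictures are saved under pics/ and viewed, and the job is handed in when it is done.

Besides the shell and the picture viewer there is one more tool, called as name([rows], argument=value, ...), one row to a line, values as JSON. move_arm: Moves the arm, as the interface text tells. Its arguments: {"type":"object","properties":{"translation":{"type":"array"},"twist":{"type":"array"},"jaw":{"type":"array"}},"required":["translation","twist","jaw"]}

```bash
mkdir -p pics; cat > h.py <<'E'
import numpy as np,cv2
from workcell import robot,camera,camera_info,finish_job,nets
def save(n,im,crop=None,s=1):
    if crop: r0,r1,c0,c1=crop; im=im[r0:r1,c0:c1]
    cv2.imwrite('pics/'+n,cv2.resize(im[:,:,::-1],None,fx=s,fy=s,interpolation=cv2.INTER_CUBIC))
def w(name,u,v,d):
    i=camera_info(name);p=np.array([(u-i['cx'])/i['fx']*d,(v-i['cy'])/i['fy']*d,d]);return np.array(i['R']).T@(p-np.array(i['t']))
def cloud(name,dep):
    i=camera_info(name);v,u=np.mgrid[:480,:640]
    P=np.stack([(u-i['cx'])/i['fx']*dep,(v-i['cy'])/i['fy']*dep,dep],-1)
    return (P-np.array(i['t']))@np.array(i['R'])
def onz(name,u,v,z):
    i=camera_info(name);R=np.array(i['R']);c=-R.T@np.array(i['t']);r=R.T@np.array([(u-i['cx'])/i['fx'],(v-i['cy'])/i['fy'],1])
    return c+r*(z-c[2])/r[2]
E
python3 - <<'E'
from h import *
print(robot.get_obs())
for n in ('scene','top'):
    im,d=camera(n);save(n+'0.png',im);np.save(n+'0.npy',d);np.save(n+'im0.npy',im)
    print(n,{k:np.round(v,3).tolist() for k,v in camera_info(n).items()})
    for s in nets.silhouettes(n,'flange_nut')[:5]:
        m=s['pixels'];P=cloud(n,d)[m&(d>0)];print('nut',s['score'],np.array(s['extent'])*[640,480,640,480],np.median(P,0),P.min(0),P.max(0))
    for t in ('flange_nut','nose','stand','seat'):
        print(t,[(round(float(s['score']),2),np.round(np.array(s['centre'])*[480,640],1)) for s in nets.spot_point(n,t)[:5]])
E
```

```text
{'time': 0.0, 'joints': array([ 1.43750929,  0.50833513, -0.23749427,  1.50111781,  0.12569042,
        1.14887139, -0.15480235]), 'joint_vel': array([-6.92581753e-04,  6.24805252e-04, -1.20376248e-03, -8.61258787e-05,
       -1.96935227e-04,  6.09185405e-04,  9.67080399e-04]), 'tau': array([-6.55088570e-04, -6.20603585e+01, -2.18699791e+00, -2.49653774e+01,
        1.27074044e-02,  1.19919723e-02, -2.58900366e-05]), 'ee_pos': array([ 147.61265545, -606.76798928,  202.33549921]), 'tool_rot': array([-3.11751454e+00, -3.73962304e-01,  3.79639159e-04]), 'force': array([-0.02533044,  0.12980596,  0.94337513]), 'ft_torque': array([-0.06140033,  0.04834846, -0.02023796]), 'finger_gap': 0.9993008030958767}
scene {'fx': 479.667, 'fy': 479.667, 'cx': 317.499, 'cy': 239.261, 'R': [[-0.408, 0.913, -0.009], [0.676, 0.295, -0.676], [-0.614, -0.282, -0.737]], 't': [165.288, -248.39, 1037.42]}
nut 0.79 [347.328 220.176  33.792  30.624] [353.51803419  61.00685799  13.95090962] [301.05120114  30.95967971  -2.43355519] [372.99518629  88.44153765  26.30985047]
nut 0.78 [308.992 256.512  39.296  36.816]
[... 569 characters left out ...]
32.32   35.584  32.784] [470.18662256 138.63392028  10.90366955] [442.46412058 109.74409132  -3.31042267] [503.2825261  169.6414722   28.40215869]
nut 0.63 [366.784 166.704 101.824 102.096] [ 514.26020648 -168.92331821   55.7615386 ] [ 434.08933282 -264.25890812   -5.01182153] [612.57962973 -87.00335456  94.94952938]
nut 0.58 [286.4   246.48   36.224  33.888] [445.4478871   33.81309487   8.00732324] [417.4032212    3.85659502  -3.48340375] [476.46390319  65.21496173  28.66552867]
flange_nut [(0.96, array([246.8, 243.2])), (0.94, array([323.6, 288.2])), (0.72, array([261.1, 302.2]))]
nose [(0.8, array([204.7, 425.5]))]
stand [(0.65, array([220.2, 418.2]))]
seat [(0.75, array([211.6, 424. ]))]
```

View pics/scene0.png

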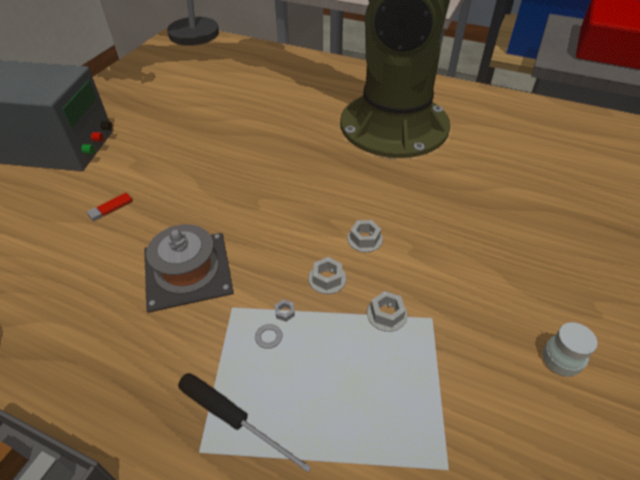

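View pics/top0.png

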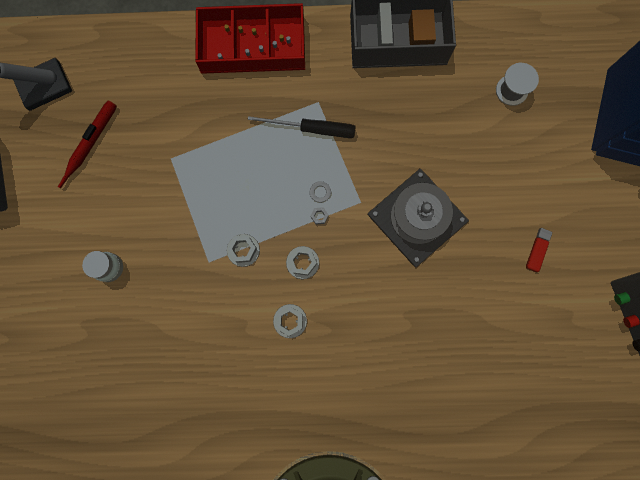

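The nut candidates in the top view are (243,249), (303,262), (290,321) and the small nut at (320,216). The one farthest left (largest y) is at (243,249), or (387,311) in the scene view, at about world (470,139). I'll check it in a crop and measure precisely.

```bash
python3 - <<'E'
from h import *
from scipy.optimize import least_squares
def circ(p):
    f=lambda q:np.hypot(p[:,0]-q[0],p[:,1]-q[1])-q[2]
    return least_squares(f,[*p.mean(0)[:2],30],loss='soft_l1').x
for n,c in (('top',(225,275,215,270)),('scene',(285,335,360,415))):
    im=np.load(n+'im0.npy');d=np.load(n+'0.npy');save('nut_'+n+'.png',im,c,7)
    P=cloud(n,d);r=np.hypot(P[...,0]-470,P[...,1]-139)
    top=P[(r<35)&(P[...,2]>19)&(P[...,2]<30)&(d>0)]
    print(n,'top n',len(top),top.mean(0),np.median(top[:,2]))
    h=cv2.convexHull(top[:,:2].astype(np.float32))[:,0];print(cv2.minEnclosingCircle(h))
    ben=P[(r>40)&(r<60)&(d>0)];print('bench z',np.median(ben[:,2]))
    # stand
    r=np.hypot(P[...,0]-514,P[...,1]+176)
    for lo,hi in((55,65),(70,100)):
        q=P[(r<60)&(P[...,2]>lo)&(P[...,2]<hi)&(d>0)];print('z',lo,hi,len(q),np.median(q,0),q.max(0),cv2.minEnclosingCircle(q[:,:2].astype(np.float32)))
    q=P[(r<110)&(P[...,2]>3)&(d>0)&(P[...,2]<13)];print('plate',cv2.minAreaRect(q[:,:2].astype(np.float32)))
print('nose onz',onz('top',425.5,204.7,91.5),onz('scene',176.3,230.8,91.5))
print('seat onz',onz('top',424,211.6,60),onz('scene',178.5,248.2,60))
print('nut onz',onz('top',243.2,246.8,0),onz('scene',386.6,312.2,0))
for n,c in (('top',(160,270,365,475)),('scene',(210,310,140,240))):
    save('stand_'+n+'.png',np.load(n+'im0.npy'),c,5)
E
```

```text
top top n 326 [471.77966626 140.2414483   24.13188704] 23.971510327660454
((472.0728454589844, 140.62704467773438), 24.988574981689453)
bench z 0.5023238536102649
z 55 65 2400 [ 519.28358856 -174.04825518   59.01195171] [ 571.01345816 -126.49795893   64.63296033] ((521.7357177734375, -176.14195251464844), 50.06998062133789)
z 70 100 208 [ 519.35315108 -174.08079683   81.95406533] [ 533.93662263 -163.16476682   94.94952938] ((521.4928588867188, -176.21043395996094), 13.412284851074219)
plate ((514.8242797851562, -174.18275451660156), (214.38845825195312, 213.60568237304688), 61.636714935302734)
scene top n 497 [472.31533108 141.56690831  23.47890225] 23.720199463365827
((471.31304931640625, 140.73191833496094), 25.292011260986328)
bench z 0.24776251006562366
z 55 65 2296 [ 529.74944685 -168.58055871   58.55592305] [ 571.39782931 -125.37117817   64.69002268] ((521.4075927734375, -176.27134704589844), 51.055206298828125)
z 70 100 263 [ 525.25894412 -170.99931134   81.04609973] [ 535.1139664  -161.46572975   94.02541585] ((521.6019287109375, -174.9886932373047), 14.119654655456543)
plate ((533.4215698242188, -174.15626525878906), (150.4986114501953, 142.63565063476562), 39.21249008178711)
nose onz [ 524.43633335 -173.79179102   91.5       ] [ 517.3701688  -175.22225915   91.5       ]
seat onz [ 519.53813019 -177.11125984   60.        ] [ 524.01026723 -175.12031045   60.        ]
nut onz [477.80855271 140.28006879   0.        ] [466.8489453  139.68043719   0.        ]
```

```bash
python3 -c "
import cv2,numpy as np
L=[cv2.resize(cv2.imread('pics/'+f),(400,300 if 0 else 400)) for f in('nut_top.png','nut_scene.png')]
cv2.imwrite('pics/m1.png',np.hstack(L))
L=[cv2.resize(cv2.imread('pics/'+f),(400,400)) for f in('stand_top.png','stand_scene.png')]
cv2.imwrite('pics/m2.png',np.hstack(L))"
```

```text
(no output)
```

View pics/m1.png

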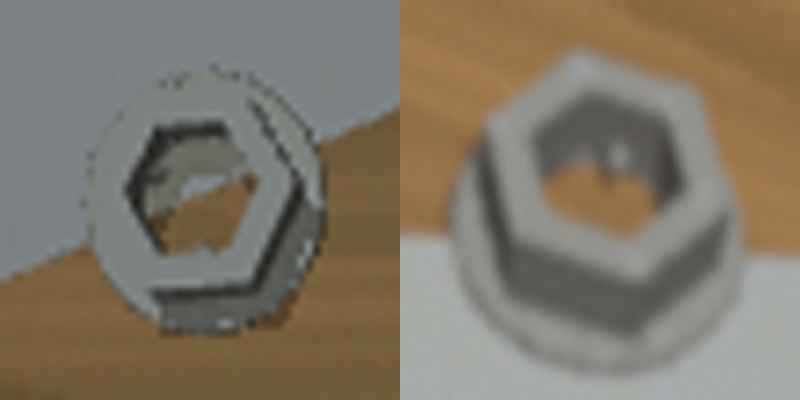

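View pics/m2.png

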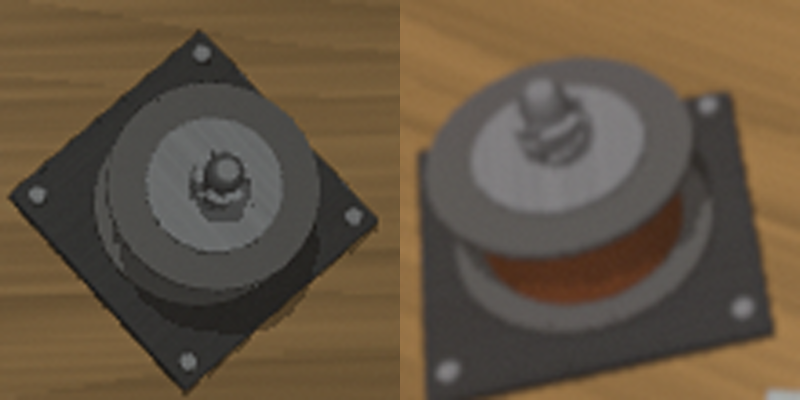

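The crops show a large flange nut with its flange down, top corners about 60° apart, and the stud standing on the washer at top (426,206). Next I'll fit the hex yaw.

```bash
python3 - <<'E'
from h import *
from scipy.optimize import minimize
for n in('top','scene'):
    d=np.load(n+'0.npy');P=cloud(n,d)
    r=np.hypot(P[...,0]-471.7,P[...,1]-140.7)
    m=((r<35)&(P[...,2]>20.5)&(P[...,2]<28)&(d>0))
    p=P[m][:,:2]
    hull=cv2.convexHull(p.astype(np.float32))[:,0]
    best=[]
    for t in np.arange(-30,30,1):
        # support distances along 6 normals (robust: 98 percentile)
        def ext(a):
            q=p@[np.cos(a),np.sin(a)];return np.percentile(q,98.5)
        A=np.radians(t+60*np.arange(6));e=[ext(a) for a in A]
        wd=[e[k]+e[k+3] for k in range(3)]
        best.append((sum(wd),t,wd))
    best.sort(key=lambda x:x[0]);print(n,[(round(b[0],1),b[1],np.round(b[2],1)) for b in best[:6]])
    # edge-residual yaw: model polygon mask IoU
    def cost(q):
        x,y,t=q;A=np.radians(t+60*np.arange(6))
        s=np.max((p[:,:1]-x)*np.cos(A)+(p[:,1:]-y)*np.sin(A),1)
        hs=np.max((hull[:,:1]-x)*np.cos(A)+(hull[:,1:]-y)*np.sin(A),1)
        return np.mean(np.clip(s-21.5,0,4)**2)*10+np.mean(np.abs(hs-22))
    R=min((minimize(cost,[471.7,140.7,t],method='Nelder-Mead',options=dict(initial_simplex=[[471.7,140.7,t],[473,140.7,t],[471.7,142,t],[471.7,140.7,t+8]])) for t in range(-30,30,8)),key=lambda r:r.fun)
    print(R.x,R.fun)
E
```

```text
top [(np.float64(128.7), np.int64(-2), array([42.9, 43. , 42.8])), (np.float64(128.7), np.int64(-1), array([42.9, 43. , 42.8])), (np.float64(128.9), np.int64(-3), array([43.1, 43. , 42.8])), (np.float64(128.9), np.int64(7), array([43.3, 42.8, 42.8])), (np.float64(129.0), np.int64(6), array([43.3, 42.9, 42.8])), (np.float64(129.0), np.int64(0), array([43. , 43.2, 42.8]))]
[471.8546223  140.52316783   2.14480148] 0.29573393778283924
scene [(np.float64(130.3), np.int64(5), array([43.9, 43.3, 43.1])), (np.float64(130.4), np.int64(4), array([43.8, 43.4, 43.2])), (np.float64(130.6), np.int64(7), array([43.8, 43.5, 43.2])), (np.float64(130.6), np.int64(6), array([43.8, 43.4, 43.3])), (np.float64(130.6), np.int64(8), array([43.9, 43.5, 43.2])), (np.float64(130.7), np.int64(3), array([43.9, 43.4, 43.4]))]
[471.43232825 140.85726826   1.52249168] 0.8192254798393328
```

move_arm([
  [30,30,0],
  [30,30,0],
  [30,30,0],
  [30,30,0],
  [30,30,0],
  [30,30,0],
  [30,30,0],
  [30,30,0],
  [30,30,0],
  [30,30,0],
  [2,44,-8],
  [2,45,-8],
  [2,45,-8],
  [2,45,-8],
  [2,45,-8],
  [3,45,-8],
  [3,45,-8],
  [3,45,-8],
  [3,44,-8],
  [2,44,-8],
], twist=[0,0,0,0,0,0,0,0,0,0,0,0,0,0,0,0,0,0,0,0], jaw=[0,0,0,0,0,0,0,0,0,0,0,0,0,0,0,0,0,0,0,0])

```text
time: 2.6
ee_pos: [472.0, 141.6, 123.1]
tool_rot: [-3.119, -0.374, -0.002]
force: [1.2, -0.4, -0.4]
finger_gap: 0.998
```

```bash
python3 - <<'E'
from h import *
o=robot.get_obs()
for k in('time','joints','ee_pos','tool_rot','force','ft_torque','finger_gap'):print(k,np.round(o[k],3))
E
```

```text
time 2.6
joints [-0.04   0.411 -0.423  1.955  0.226  0.82  -1.919]
ee_pos [472.032 141.555 123.148]
tool_rot [-3.119e+00 -3.740e-01 -2.000e-03]
force [ 1.195 -0.375 -0.418]
ft_torque [ 0.067 -0.144  0.009]
finger_gap 0.998
```

move_arm([
  [0,0,-25],
  [0,-0.5,-25],
  [0,-0.5,-20],
  [0,0,-10],
  [0,0,0],
], twist=[0.11,0.11,0.11,0,0], jaw=[0,0,0,0,0])

```text
time: 3.1
ee_pos: [471.2, 138.4, 42.3]
tool_rot: [-3.017, -0.876, 0.003]
force: [0.5, -0.7, 0.4]
finger_gap: 1.004
```

```bash
cat > st.py <<'E'
from h import *
o=robot.get_obs()
for k in('time','joints','ee_pos','tool_rot','force','ft_torque','finger_gap'):print(k,np.round(o[k],3))
r=o['tool_rot'];R=cv2.Rodrigues(np.array(r))[0];print('y ang',np.degrees(np.arctan2(R[1,1],R[0,1])),'z',R[:,2])
E
cat > pic.py <<'E'
from h import *
import sys
n=sys.argv[1]
for cam in('scene','top'):
    im,d=camera(cam);np.save(cam+n+'.npy',d);np.save(cam+'im'+n+'.npy',im);save(cam+n+'.png',im)
E
python3 st.py; python3 pic.py 1; python3 -c "
import cv2,numpy as np
cv2.imwrite('pics/m3.png',np.hstack([cv2.resize(cv2.imread('pics/scene1.png')[200:400,280:480],(400,400)),cv2.resize(cv2.imread('pics/top1.png')[150:350,150:350],(400,400))]))"
```

```text
time 3.1
joints [-0.029  0.537 -0.448  2.047  0.38   0.639 -1.737]
ee_pos [471.219 138.449  42.284]
tool_rot [-3.017e+00 -8.760e-01  3.000e-03]
force [ 0.534 -0.701  0.372]
ft_torque [ 0.039 -0.041 -0.028]
finger_gap 1.004
y ang -57.60215523680239 z [-2.05822303e-03 -3.87455677e-04 -9.99997807e-01]
```

View pics/m3.png

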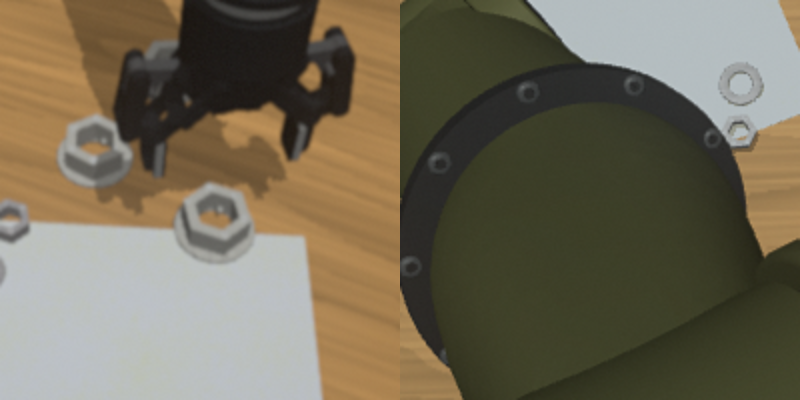

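move_arm([
  [0.5,1,-10],
  [0,1,-10],
  [0,0,-10],
  [0,0,-6],
  [0,0,-3],
  [0,0,0],
  [0,0,0],
], twist=[0,0,0,0,0,0,0], jaw=[0,0,0,0,0,0,0])

```text
time: 3.9
ee_pos: [472.4, 140.8, 4.2]
tool_rot: [-3.015, -0.881, -0.0]
force: [0.3, -0.3, 0.1]
finger_gap: 1.003
```

```bash
python3 st.py; python3 pic.py 2; python3 -c "
import cv2,numpy as np
cv2.imwrite('pics/m4.png',cv2.resize(cv2.imread('pics/scene2.png')[220:360,310:470],None,fx=4,fy=4,interpolation=2))"
```

```text
time 3.9
joints [-0.071  0.597 -0.399  2.078  0.434  0.546 -1.785]
ee_pos [472.396 140.822   4.23 ]
tool_rot [-3.015 -0.881 -0.   ]
force [ 0.346 -0.289  0.118]
ft_torque [-0.017 -0.013  0.067]
finger_gap 1.003
y ang -57.40936009791896 z [ 7.62453156e-05  9.67077295e-05 -9.99999992e-01]
```

View pics/m4.png

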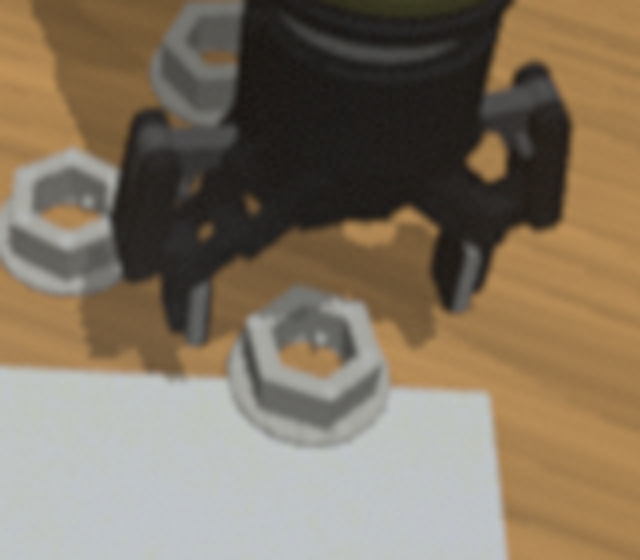

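```bash
python3 - <<'E'
from h import *
i=camera_info('scene')
def pr(X):
    c=np.array(i['R'])@X+np.array(i['t']);return np.array([c[0]/c[2]*i['fx']+i['cx'],c[1]/c[2]*i['fy']+i['cy']])
a=np.radians(-57.4);y=np.array([np.cos(a),np.sin(a),0]);x=np.array([-np.sin(a),np.cos(a),0])
for s in(1,-1):
  for z in(4,17,36):
    for w_ in(-11,11):
      u=pr(np.array([472.4,140.8,z])+s*42.5*y+w_*x);print(s,z,w_,np.round((u-[310,220])*4))
print((pr(np.array([471.7,140.6,24]))-[310,220])*4)
d=np.load('scene2.npy');P=cloud('scene',d)
# tip depth points
for (cu,cv) in((195,330),(195,300),(460,300),(465,270),(185,310),(455,290)):
    u,v=310+cu//4,220+cv//4;print(cu,cv,np.round(P[v-1:v+2,u-1:u+2].reshape(-1,3)[[1,4,7]],1).tolist())
m=(P[...,2]>8)&(P[...,2]<45)&(d>0)&(np.hypot(P[...,0]-472,P[...,1]-140)<75)&(np.hypot(P[...,0]-472,P[...,1]-140)>34)
q=P[m]-[472.4,140.8,0];s=q@y;t=q@x
for sg in(1,-1):
    k=(s*sg>34);print(sg,k.sum(),'s',np.percentile(s[k],[2,50,98]),'t',np.percentile(t[k],[2,50,98]),'z',np.percentile(q[k][:,2],[2,50,98]))
E
```

```text
1 4 -11 [186. 366.]
1 4 11 [198. 416.]
1 17 -11 [188. 345.]
1 17 11 [200. 396.]
1 36 -11 [190. 315.]
1 36 11 [203. 366.]
-1 4 -11 [409. 336.]
-1 4 11 [426. 385.]
-1 17 -11 [414. 316.]
-1 17 11 [431. 365.]
-1 36 -11 [422. 285.]
-1 36 11 [439. 335.]
[310.98955706 342.42301646]
195 330 [[507.2, 106.3, 62.0], [508.1, 106.7, 61.1], [506.4, 106.3, 56.2]]
195 300 [[508.0, 105.6, 78.7], [507.9, 105.7, 76.3], [507.4, 105.7, 73.4]]
460 300 [[456.4, 185.9, 57.9], [456.2, 186.2, 55.5], [455.5, 186.5, 52.5]]
465 270 [[457.5, 184.5, 76.8], [457.6, 184.9, 75.0], [456.3, 185.1, 71.2]]
185 310 [[504.9, 102.1, 68.2], [505.7, 102.5, 67.2], [504.2, 102.2, 62.7]]
455 290 [[458.2, 182.4, 65.2], [458.2, 182.7, 63.1], [458.1, 183.1, 60.9]]Traceback (most recent call last):
  File "<stdin>", line 18, in <module>
    return _quantile_unchecked(
        a, q, axis, out, overwrite_input, method, keepdims, weights)
    return _ureduce(a,
                    func=_quantile_ureduce_func,
    ...<5 lines>...
                    overwrite_input=overwrite_input,
                    method=method)
    r = func(a, **kwargs)
    result = _quantile(arr,
                       quantiles=q,
    ...<2 lines>...
                       out=out,
                       weights=wgt)
    slices_having_nans = np.isnan(arr[-1, ...])
                                  ~~~^^^^^^^^^
IndexError: index -1 is out of bounds for axis 0 with size 0
```

The fingers look about 36 mm higher in the picture than the reported TCP implies. I'll take another picture to see whether that one was stale.

```bash
python3 st.py | head -3; cat > tips.py <<'E'
from h import *
import sys
im,d=camera('scene');save(sys.argv[1]+'.png',im,(200,380,290,490),4);np.save('dtip.npy',d)
P=cloud('scene',d);o=robot.get_obs();e=o['ee_pos'];R=cv2.Rodrigues(np.array(o['tool_rot']))[0]
q=P-e;s=q@R[:,1];t=q@R[:,0]
for sg in(1,-1):
    k=(d>0)&(s*sg>15)&(s*sg<60)&(abs(t)<14)&(P[...,2]>27)&(P[...,2]<120)
    print(sg,k.sum(),'s',np.percentile(s[k],[2,50,98]),'t',np.percentile(t[k],[2,50,98]),'z',np.sort(P[k][:,2])[:6])
E
python3 tips.py t1
```

```text
time 4.0
joints [-0.071  0.596 -0.399  2.078  0.434  0.546 -1.786]
ee_pos [472.524 140.803   4.453]
1 583 s [31.96930795 46.43229798 57.88284197] t [-11.46605238   6.74735951  13.12238079] z [47.68179685 48.41892197 49.06299    49.1728568  50.01655197 50.37002672]
-1 469 s [-59.45564213 -46.44933369 -36.056493  ] t [-9.74530232  6.56478153 13.08177037] z [44.70464698 46.530363   46.72966622 46.81751178 47.29454873 47.60075289]
```

View pics/t1.png

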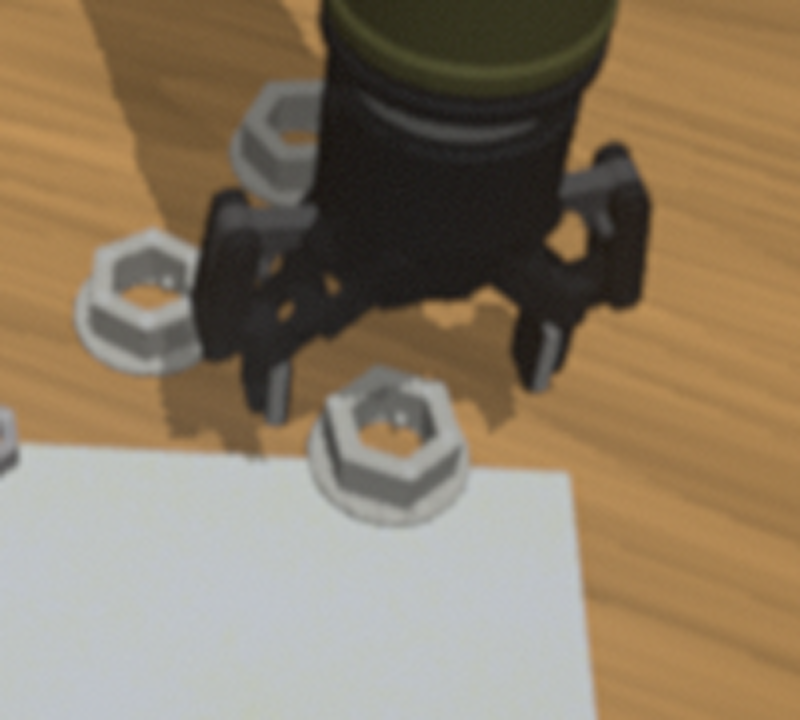

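Still the same: the fingertips are truly at z≈47 while the TCP reads 4. I'll trust the camera, which reads the nut top and stud correctly, and go down in checked steps.

move_arm([
  [0,0,-8],
  [0,0,-8],
  [0,0,-4],
  [0,0,0],
], twist=[0,0,0,0], jaw=[0,0,0,0])

```text
time: 4.45
ee_pos: [471.7, 140.6, -16.7]
tool_rot: [3.015, 0.882, -0.003]
force: [0.9, 0.0, -0.2]
finger_gap: 1.003
```

```bash
python3 st.py; python3 tips.py t2
```

```text
time 4.45
joints [-0.093  0.631 -0.369  2.093  0.462  0.497 -1.81 ]
ee_pos [471.667 140.574 -16.735]
tool_rot [ 3.015e+00  8.820e-01 -3.000e-03]
force [ 0.927  0.05  -0.214]
ft_torque [0.009 0.046 0.018]
finger_gap 1.003
y ang -57.39806721304804 z [-1.63290094e-03 -5.10109727e-04 -9.99998537e-01]
1 727 s [19.9980186  45.1631231  58.64432379] t [-11.28105007   8.00389117  13.23329753] z [27.70307524 28.17078108 29.80134887 30.3886459  31.24538725 31.27397062]
-1 573 s [-59.59309772 -47.3971288  -27.10483165] t [-9.27756959  7.0765567  12.84159601] z [27.56416322 27.5887335  27.84678497 27.99362694 28.01418221 28.15632982]
```

View pics/t2.png

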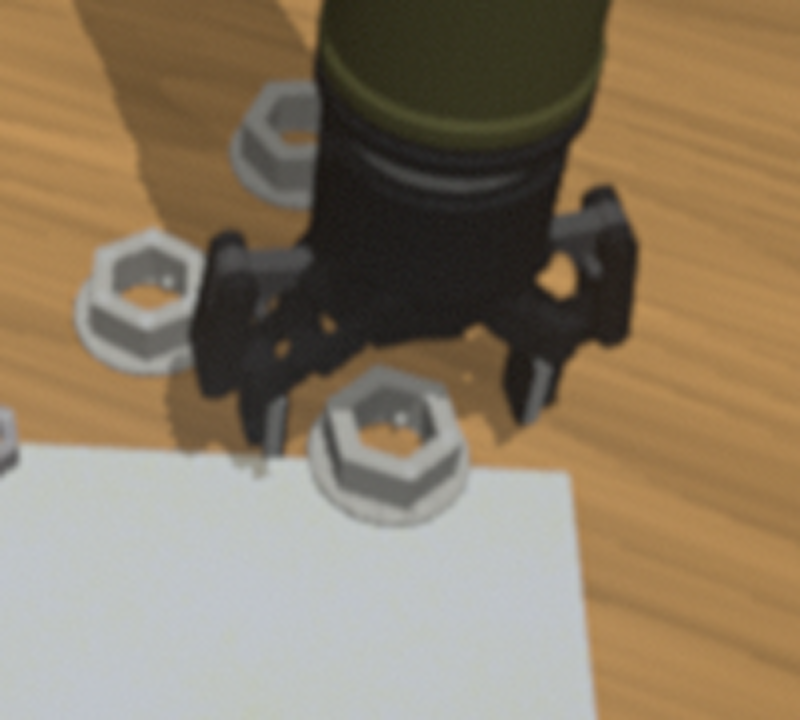

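```bash
python3 - <<'E'
from h import *
d=np.load('dtip.npy');P=cloud('scene',d);o=robot.get_obs();e=o['ee_pos'];R=cv2.Rodrigues(np.array(o['tool_rot']))[0]
q=P-e;s=q@R[:,1];t=q@R[:,0]
for u in (356,358,360,421,423,425):
    print(u,[(v,round(float(s[v,u])),round(float(t[v,u])),round(float(P[v,u,2]))) for v in range(294,320,2)])
E
```

```text
356 [(294, 51, 10, 77), (296, 51, 11, 74), (298, 52, 13, 73), (300, 51, 13, 68), (302, 49, 6, 53), (304, 49, 6, 48), (306, 49, 7, 45), (308, 49, 8, 41), (310, 49, 9, 37), (312, 49, 9, 33), (314, 49, 11, 31), (316, 44, -6, -1), (318, 45, -2, 0)]
358 [(294, 49, 11, 79), (296, 49, 11, 74), (298, 49, 13, 72), (300, 49, 12, 66), (302, 48, 11, 60), (304, 47, 10, 54), (306, 47, 10, 49), (308, 47, 11, 46), (310, 47, 10, 38), (312, 47, 11, 35), (314, 46, 11, 30), (316, 41, -4, 1), (318, 42, -2, -1)]
360 [(294, 46, 12, 79), (296, 46, 11, 73), (298, 46, 12, 69), (300, 45, 10, 62), (302, 45, 9, 56), (304, 45, 10, 53), (306, 44, 10, 48), (308, 44, 11, 45), (310, 44, 10, 38), (312, 44, 11, 34), (314, 43, 10, 28), (316, 39, -4, 1), (318, 39, -1, 0)]
421 [(294, -43, 7, 53), (296, -43, 8, 50), (298, -43, 9, 47), (300, -43, 11, 44), (302, -44, 11, 39), (304, -45, 10, 33), (306, -45, 11, 29), (308, -55, -5, -1), (310, -53, 0, 1), (312, -52, 3, 0), (314, -52, 5, -1), (316, -50, 10, 1), (318, -49, 13, 1)]
423 [(294, -44, 11, 58), (296, -44, 12, 54), (298, -46, 10, 47), (300, -46, 10, 42), (302, -47, 11, 38), (304, -48, 10, 32), (306, -59, -8, -2), (308, -57, -3, 2), (310, -56, 1, 2), (312, -55, 3, -1), (314, -54, 6, 0), (316, -53, 10, -1), (318, -52, 13, -1)]
425 [(294, -46, 11, 58), (296, -47, 11, 53), (298, -48, 10, 47), (300, -49, 10, 41), (302, -63, -13, 1), (304, -62, -9, 2), (306, -61, -6, 1), (308, -60, -2, 2), (310, -60, -1, -1), (312, -58, 3, -1), (314, -57, 7, 0), (316, -55, 12, 3), (318, -55, 13, -1)]
```

move_arm([
  [0,0,-5],
  [0,0,-4],
  [0,0,0],
  [0,0,0],
  [0,0,0],
], twist=[0,0,0,0,0], jaw=[0.0,0.2,0.35,0.35,0.35])

```text
time: 5.0
ee_pos: [472.4, 140.8, -24.7]
tool_rot: [-3.015, -0.881, -0.0]
force: [-0.4, 0.1, 0.3]
finger_gap: 0.652
```

```bash
python3 st.py; python3 tips.py t3;  python3 - <<'E'
from h import *
d=np.load('dtip.npy');P=cloud('scene',d);o=robot.get_obs();e=o['ee_pos'];R=cv2.Rodrigues(np.array(o['tool_rot']))[0]
q=P-e;s=q@R[:,1];t=q@R[:,0]
for u in range(358,374,2): 
    L=[(v,round(float(s[v,u])),round(float(t[v,u])),round(float(P[v,u,2]))) for v in range(306,326,1) if abs(t[v,u]-9)<5 and 24<s[v,u]<50]; print(u,L[-4:])
for u in range(404,426,2): 
    L=[(v,round(float(s[v,u])),round(float(t[v,u])),round(float(P[v,u,2]))) for v in range(296,326,1) if abs(t[v,u]-9)<5 and -50<s[v,u]<-24]; print(u,L[-4:])
E
```

```text
time 5.0
joints [-0.103  0.644 -0.355  2.099  0.474  0.475 -1.821]
ee_pos [472.366 140.757 -24.741]
tool_rot [-3.015 -0.881 -0.   ]
force [-0.387  0.141  0.316]
ft_torque [ 0.036  0.026 -0.026]
finger_gap 0.652
y ang -57.41388469780322 z [ 9.47859101e-05  3.59612529e-05 -9.99999995e-01]
1 980 s [20.89127052 39.0107696  59.17288636] t [-9.6495288   8.5884651  13.10986533] z [27.06538964 27.06830996 27.17906419 27.35972308 27.37200013 27.39042354]
-1 849 s [-59.46099373 -48.86794856 -27.40460021] t [-10.31458223   6.92532458  12.90113647] z [27.01686849 27.32880222 27.35702505 27.39985612 27.56515229 27.61116274]
358 [(322, 43, 5, 1), (323, 44, 7, 0), (324, 44, 9, 1), (325, 45, 11, 2)]
360 [(322, 41, 7, 2), (323, 41, 7, -1), (324, 41, 9, 0), (325, 41, 10, -1)]
362 [(322, 38, 6, 1), (323, 38, 7, -1), (324, 38, 9, 0), (325, 39, 12, 1)]
364 [(322, 35, 7, 1), (323, 35, 8, 0), (324, 36, 10, 1), (325, 36, 12, 2)]
366 [(322, 32, 7, 0), (323, 32, 9, 1), (324, 33, 11, 1), (325, 33, 13, 2)]
368 [(322, 29, 7, 1), (323, 29, 9, 0), (324, 29, 10, -1), (325, 30, 12, 0)]
370 [(322, 26, 8, 1), (323, 27, 11, 3), (324, 27, 12, 2), (325, 27, 12, 0)]
372 [(321, 24, 10, 6), (323, 25, 13, 5), (324, 24, 13, 2)]
404 []
406 [(317, -27, 10, 4), (318, -26, 12, 5), (319, -26, 12, 3), (320, -26, 13, 1)]
408 [(317, -31, 8, 0), (318, -30, 10, 1), (319, -29, 13, 4), (320, -30, 12, -1)]
410 [(317, -34, 9, 1), (318, -33, 11, 1), (319, -33, 12, 0), (320, -33, 12, -2)]
412 [(316, -37, 8, 2), (317, -37, 8, -1), (318, -36, 11, 1), (319, -35, 13, 1)]
414 [(316, -40, 8, 0), (317, -39, 10, 1), (318, -39, 12, 1), (319, -39, 13, 0)]
416 [(316, -43, 9, 1), (317, -42, 11, 3), (318, -42, 11, 0), (319, -42, 13, 0)]
418 [(315, -46, 7, 0), (316, -46, 9, 1), (317, -45, 11, 1), (318, -45, 12, 0)]
420 [(315, -49, 8, 1), (316, -49, 10, 1), (317, -49, 10, -1), (318, -48, 13, 1)]
422 []
424 []
```

View pics/t3.png

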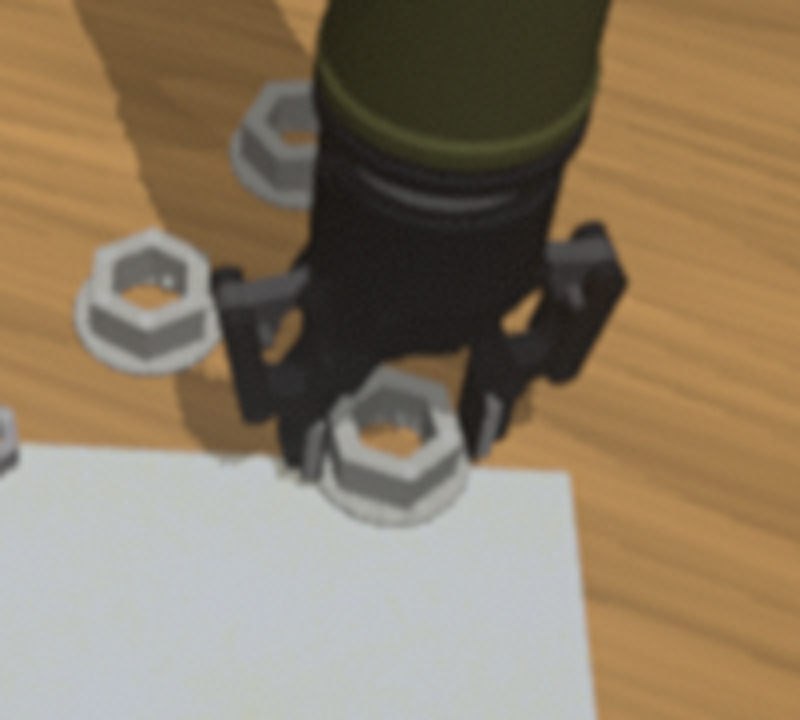

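```bash
python3 - <<'E'
from h import *
d=np.load('dtip.npy');P=cloud('scene',d);o=robot.get_obs();e=o['ee_pos'];R=cv2.Rodrigues(np.array(o['tool_rot']))[0]
q=P-e;s=q@R[:,1];t=q@R[:,0]
for u in list(range(360,374,1))+list(range(406,420,1)): 
    L=[(v,round(float(s[v,u])),round(float(t[v,u])),round(float(P[v,u,2]))) for v in range(296,326,1) if 6<P[v,u,2]<40 and abs(s[v,u])>24]; print(u,L[-4:])
E
```

```text
360 [(310, 41, 3, 27), (311, 40, -1, 19), (312, 40, 0, 17), (313, 41, 3, 21)]
361 [(313, 41, 7, 26), (314, 41, 7, 23), (315, 40, 6, 19), (316, 40, 7, 18)]
362 [(314, 39, 7, 23), (315, 39, 7, 20), (316, 39, 7, 18), (317, 38, 6, 14)]
363 [(314, 38, 7, 23), (315, 37, 6, 19), (316, 37, 6, 17), (317, 37, 7, 15)]
364 [(314, 36, 6, 21), (315, 36, 7, 20), (316, 36, 6, 16), (317, 36, 7, 14)]
365 [(317, 34, 7, 14), (318, 34, 7, 12), (319, 34, 8, 11), (320, 34, 8, 8)]
366 [(317, 34, 11, 20), (318, 33, 10, 15), (319, 33, 10, 14), (320, 33, 11, 12)]
367 [(317, 32, 11, 19), (318, 32, 11, 17), (319, 32, 11, 15), (320, 32, 10, 10)]
368 [(317, 31, 11, 19), (318, 31, 10, 16), (319, 31, 11, 14), (320, 31, 11, 12)]
369 [(316, 30, 11, 21), (317, 30, 11, 20), (318, 29, 11, 16), (319, 29, 11, 14)]
370 [(316, 28, 10, 20), (317, 28, 12, 20), (318, 28, 11, 17), (319, 28, 11, 14)]
371 [(309, 28, 11, 38), (310, 28, 10, 35), (311, 28, 11, 33), (312, 27, 10, 30)]
372 []
373 []
406 [(309, -28, 2, 13), (310, -28, 3, 12), (311, -28, 3, 9), (312, -28, 3, 7)]
407 [(311, -28, 7, 15), (312, -28, 7, 12), (313, -28, 8, 12
[... 200 characters left out ...]
 -31, 10, 19), (312, -31, 11, 18), (313, -31, 11, 15), (314, -32, 11, 12)]
411 [(311, -32, 11, 20), (312, -33, 10, 15), (313, -33, 11, 14), (314, -34, 9, 9)]
412 [(310, -33, 11, 23), (311, -33, 11, 20), (312, -33, 12, 18), (313, -34, 12, 15)]
413 [(307, -33, 11, 30), (308, -34, 11, 27), (309, -34, 11, 24), (310, -37, 6, 14)]
414 [(307, -37, 7, 24), (308, -38, 7, 20), (309, -38, 7, 19), (310, -38, 7, 15)]
415 [(307, -38, 8, 25), (308, -40, 6, 18), (309, -39, 8, 19), (310, -40, 7, 14)]
416 [(305, -39, 7, 27), (306, -40, 7, 25), (307, -40, 7, 22), (308, -41, 6, 19)]
417 [(303, -41, 6, 31), (304, -40, 8, 31), (305, -41, 7, 27), (306, -41, 8, 26)]
418 [(301, -40, 8, 39), (302, -42, 5, 32)]
419 []
```

At a 55 mm opening the tips are at z≈10–12, straddling the nut evenly (±28 mm) and clear of the flange. I'll close now.

move_arm([
  [0,0,0],
  [0,0,0],
  [0,0,0],
  [0,0,0],
  [0,0,0],
  [0,0,0],
], twist=[0,0,0,0,0,0], jaw=[0.5,0.7,0.8,0.8,0.8,0.8])

```text
time: 5.65
ee_pos: [472.4, 140.7, -24.4]
tool_rot: [3.015, 0.881, 0.001]
force: [-1.3, -0.5, 5.1]
finger_gap: 0.499
```

```bash
python3 st.py; python3 tips.py t4
```

```text
time 5.65
joints [-0.103  0.643 -0.355  2.099  0.474  0.476 -1.821]
ee_pos [472.421 140.747 -24.353]
tool_rot [3.015e+00 8.810e-01 1.000e-03]
force [-1.3   -0.524  5.067]
ft_torque [0.001 0.283 0.016]
finger_gap 0.499
y ang -57.41212478700162 z [ 5.67834851e-04 -5.19693785e-06 -9.99999839e-01]
1 1000 s [20.45151688 37.44047833 58.98377565] t [-9.36092818  9.31327226 13.21159182] z [27.16092161 27.17493469 27.36832819 27.37402517 27.42255839 27.88574398]
-1 879 s [-59.12373831 -45.91955064 -21.33675544] t [-10.39320895   6.98549893  12.91110699] z [27.05446161 27.20928421 27.22598966 27.2760398  27.44484554 27.44589357]
```

View pics/t4.png

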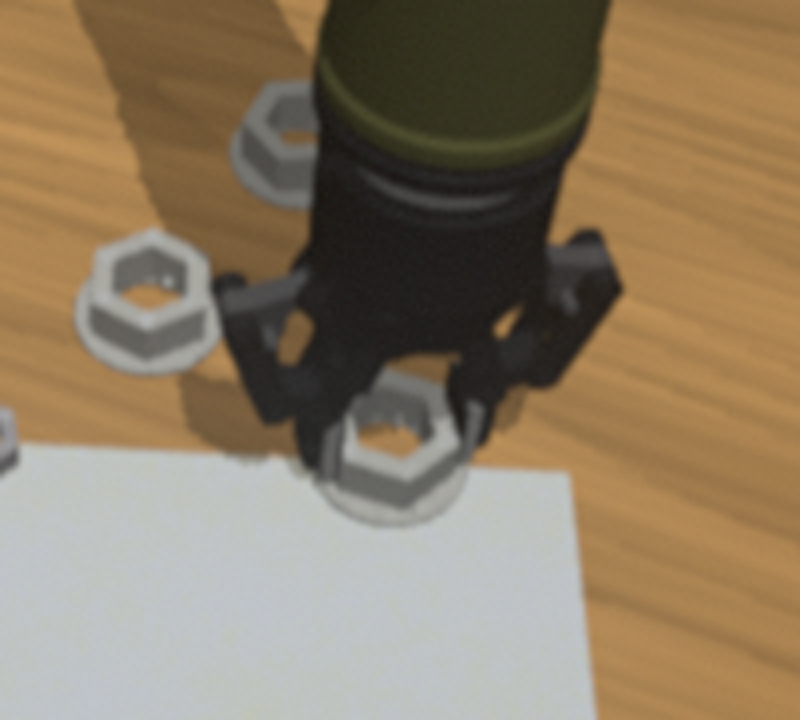

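move_arm([
  [0,0,5],
  [0,0,15],
  [0,0,30],
  [0,0,40],
  [0,0,30],
  [5,-30,10],
  [5,-40,0],
  [7,-40,0],
  [6,-40,0],
  [6,-40,0],
  [6,-40,0],
  [6,-40,0],
  [5,-30,0],
  [3,-16.8,0],
  [0,0,0],
  [0,0,0],
], twist=[0,0,0,0,0,0,0,0,0,0,0,0,0,0,0,0], jaw=[0.8,0.8,0.8,0.8,0.8,0.8,0.8,0.8,0.8,0.8,0.8,0.8,0.8,0.8,0.8,0.8])

```text
time: 7.3
ee_pos: [521.1, -174.5, 105.1]
tool_rot: [-3.014, -0.882, -0.0]
force: [0.1, -0.0, -1.0]
finger_gap: 0.501
```

```bash
python3 st.py; python3 pic.py 5; python3 -c "
import cv2,numpy as np
cv2.imwrite('pics/m5.png',np.hstack([cv2.resize(cv2.imread('pics/scene5.png')[150:310,110:270],(400,400)),cv2.resize(cv2.imread('pics/top5.png')[120:320,300:500],(400,400))]))"
```

```text
time 7.3
joints [ 0.608  0.523 -0.499  1.833  0.317  0.866 -1.043]
ee_pos [ 521.138 -174.539  105.146]
tool_rot [-3.014 -0.882 -0.   ]
force [ 0.106 -0.045 -0.957]
ft_torque [0.056 0.033 0.046]
finger_gap 0.501
y ang -57.36350275401626 z [-3.10898178e-04  1.30209079e-03 -9.99999104e-01]
```

View pics/m5.png

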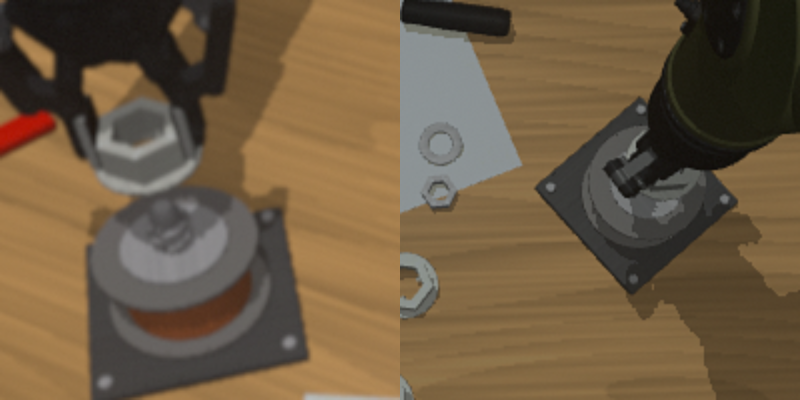

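```bash
cat > hx.py <<'E'
from h import *
from scipy.optimize import minimize
import sys
n='scene';d=np.load('scene%s.npy'%sys.argv[1]);zt=float(sys.argv[2]);P=cloud(n,d);im=np.load('sceneim%s.npy'%sys.argv[1]).astype(int)
o=robot.get_obs();e=o['ee_pos']
r=np.hypot(P[...,0]-521.5,P[...,1]+176)
b=(r<36)&(d>0)&(P[...,2]>zt-45)&(P[...,2]<zt+8)&(im.sum(2)>230)
print('z hist',np.histogram(P[b][:,2],np.arange(zt-45,zt+9,3)))
zz=P[b&(P[...,2]>zt-5)][:,2];z0=np.median(zz);print('ztop',z0)
p=P[b&(abs(P[...,2]-z0)<4)&(r<28)][:,:2];print(len(p),cv2.minEnclosingCircle(p.astype(np.float32)))
hull=cv2.convexHull(p.astype(np.float32))[:,0]
def cost(q):
    x,y,t=q;A=np.radians(t+60*np.arange(6))
    hs=np.max((hull[:,:1]-x)*np.cos(A)+(hull[:,1:]-y)*np.sin(A),1)
    s=np.max((p[:,:1]-x)*np.cos(A)+(p[:,1:]-y)*np.sin(A),1)
    return np.mean(np.clip(s-21.5,0,4)**2)*10+np.mean(np.abs(hs-22))
x0,y0=p.mean(0)
R=min((minimize(cost,[x0,y0,t],method='Nelder-Mead',options=dict(initial_simplex=[[x0,y0,t],[x0+2,y0,t],[x0,y0+2,t],[x0,y0,t+8]])) for t in range(-30,30,8)),key=lambda r:r.fun)
print(R.x,R.fun)
# flange lower points
q=P[(r<36)&(d>0)&(P[...,2]<z0-16)&(P[...,2]>z0-27)&(im.sum(2)>230)];print('flange',len(q),cv2.minEnclosingCircle(q[:,:2].astype(np.float32)),np.percentile(q[:,2],[2,50,98]))
E
python3 hx.py 5 154
```

```text
z hist (array([  0,   0,   0,   0,   0,   0,   7, 115, 200,  90,  89,  81,  87,
        98, 323,  93,  13]), array([109., 112., 115., 118., 121., 124., 127., 130., 133., 136., 139.,
       142., 145., 148., 151., 154., 157., 160.]))
ztop 153.2220722405292
470 ((522.60009765625, -175.0615234375), 27.313573837280273)
[ 521.35145314 -174.92662264   -1.88687373] 5.638230024532763
flange 361 ((523.38232421875, -171.92434692382812), 29.11783218383789) [130.07321063 133.46366715 137.01493462]
```

move_arm([
  [0.5,-0.7,-10],
  [0.2,-0.5,-10],
  [0,0,-8],
  [0,0,-4],
  [0,0,0],
  [0,0,0],
], twist=[0,0,0,0,0,0], jaw=[0.8,0.8,0.8,0.8,0.8,0.8])

```text
time: 8.0
ee_pos: [522.1, -177.2, 73.1]
tool_rot: [-3.015, -0.882, 0.0]
force: [0.3, -0.2, -1.7]
finger_gap: 0.498
```

```bash
python3 st.py; python3 pic.py 6; python3 hx.py 6 122; python3 -c "
import cv2,numpy as np
cv2.imwrite('pics/m6.png',np.hstack([cv2.resize(cv2.imread('pics/scene6.png')[170:290,120:240],(480,480),interpolation=2),cv2.resize(cv2.imread('pics/top6.png')[150:270,380:460],(320,480),interpolation=2)]))"
```

```text
time 8.0
joints [ 0.594  0.564 -0.476  1.865  0.35   0.796 -1.069]
ee_pos [ 522.078 -177.152   73.11 ]
tool_rot [-3.015 -0.882  0.   ]
force [ 0.335 -0.209 -1.663]
ft_torque [ 0.    -0.046  0.047]
finger_gap 0.498
y ang -57.40564246005558 z [-9.61419250e-05  1.98211733e-04 -9.99999976e-01]
z hist (array([ 20,   4,   0,   0,   0,   0,   6, 110, 170,  92,  84,  82,  74,
        85, 303,  94,   7]), array([ 77.,  80.,  83.,  86.,  89.,  92.,  95.,  98., 101., 104., 107.,
       110., 113., 116., 119., 122., 125., 128.]))
ztop 121.23020332236891
446 ((522.8673706054688, -175.48135375976562), 27.027482986450195)
[ 521.32505558 -176.72829922    3.77905704] 5.449105439689915
flange 324 ((525.3889770507812, -173.5828094482422), 29.327911376953125) [ 98.08468978 101.43593786 104.94991827]
```

View pics/m6.png

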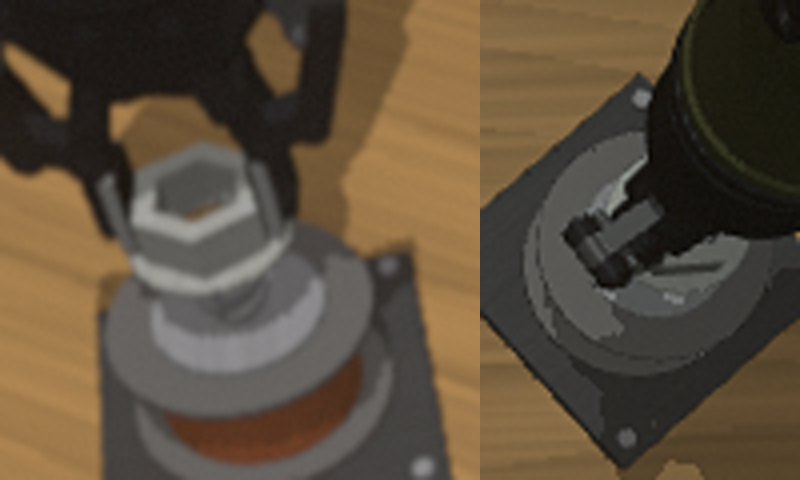

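move_arm([
  [0.2,1,-5],
  [0,0,-5],
  [0,0,-4],
  [0,0,-2],
  [0,0,-1],
  [0,0,0],
], twist=[0,0,0,0,0,0], jaw=[0.8,0.8,0.8,0.8,0.8,0.8])

```text
time: 8.7
ee_pos: [522.1, -176.2, 56.0]
tool_rot: [-3.015, -0.881, 0.0]
force: [-0.1, -0.2, -1.5]
finger_gap: 0.497
```

```bash
python3 st.py; python3 pic.py 7; python3 hx.py 7 105|grep -v hist
```

```text
time 8.7
joints [ 0.582  0.586 -0.462  1.882  0.367  0.758 -1.086]
ee_pos [ 522.13  -176.224   56.008]
tool_rot [-3.015 -0.881  0.   ]
force [-0.063 -0.188 -1.45 ]
ft_torque [-0.046  0.007 -0.024]
finger_gap 0.497
y ang -57.408939711929236 z [-2.93407520e-04  1.40612453e-04 -9.99999947e-01]
        84, 292,  83,   9]), array([ 60.,  63.,  66.,  69.,  72.,  75.,  78.,  81.,  84.,  87.,  90.,
        93.,  96.,  99., 102., 105., 108., 111.]))
ztop 104.15766469035964
413 ((522.2227172851562, -175.67645263671875), 27.191314697265625)
[ 521.24259146 -175.75093663    3.51695455] 4.1351285582492725
flange 328 ((523.4122314453125, -174.5574493408203), 29.567094802856445) [81.00032254 84.43146904 87.75955133]
```

move_arm([
  [0,0,-1],
  [0,0,-1],
  [0,0,-1],
  [0,0,0],
], twist=[0,0,0,0], jaw=[0.8,0.8,0.8,0.8])

```text
time: 9.2
ee_pos: [522.1, -176.3, 53.0]
tool_rot: [-3.015, -0.881, 0.0]
force: [0.2, 0.0, -0.9]
finger_gap: 0.502
```

move_arm([
  [0,0,-1],
  [0,0,-0.5],
  [0,0,0],
], twist=[0,0,0], jaw=[0.8,0.8,0.8])

```text
time: 9.5
ee_pos: [522.1, -176.2, 51.6]
tool_rot: [-3.015, -0.881, 0.0]
force: [-1.0, 0.6, -1.1]
finger_gap: 0.499
```

move_arm([
  [0,0,-0.7],
  [0,0,-0.7],
  [0,0,0],
], twist=[0,0,0], jaw=[0.8,0.8,0.8])

```text
time: 9.8
ee_pos: [522.1, -176.2, 50.2]
tool_rot: [-3.015, -0.881, 0.0]
force: [0.3, -0.6, -1.0]
finger_gap: 0.502
```

move_arm([
  [0,0,-0.5],
  [0,0,-0.5],
  [0,0,0],
], twist=[0,0,0], jaw=[0.8,0.8,0.8])

```text
time: 10.1
ee_pos: [522.2, -176.3, 49.2]
tool_rot: [-3.015, -0.881, -0.0]
force: [-0.2, 0.4, 1.0]
finger_gap: 0.504
```

move_arm([
  [0,0,-0.5],
  [0,0,0],
], twist=[0,0], jaw=[0.8,0.8])

```text
time: 10.3
ee_pos: [522.3, -176.3, 48.9]
tool_rot: [3.015, 0.881, 0.0]
force: [0.3, 0.3, 0.6]
finger_gap: 0.503
```

move_arm([
  [0,0,-0.5],
  [0,0,0],
], twist=[0,0], jaw=[0.8,0.8])

```text
time: 10.5
ee_pos: [522.3, -176.3, 48.7]
tool_rot: [3.015, 0.881, 0.0]
force: [-1.8, -0.2, 4.0]
finger_gap: 0.502
```

move_arm([
  [0,0,0],
  [0,0,0],
  [0,0,0],
], twist=[0.07,0.07,0], jaw=[0.8,0.8,0.8])

```text
time: 10.8
ee_pos: [522.9, -176.2, 48.7]
tool_rot: [2.945, 1.092, 0.002]
force: [0.3, 0.5, 4.7]
finger_gap: 0.501
```

```bash
python3 st.py
```

```text
time 10.8
joints [ 0.603  0.603 -0.497  1.888  0.407  0.75  -0.984]
ee_pos [ 522.869 -176.235   48.731]
tool_rot [2.945e+00 1.092e+00 2.000e-03]
force [0.334 0.519 4.733]
ft_torque [ 0.073 -0.018  0.01 ]
finger_gap 0.501
y ang -49.32923261209422 z [ 1.37373371e-03 -7.92561189e-06 -9.99999056e-01]
```

move_arm([
  [0,0,0],
  [0,0,0],
  [0,0,0],
], twist=[0.07,0.07,0], jaw=[0.8,0.8,0.8])

```text
time: 11.1
ee_pos: [522.9, -176.0, 48.7]
tool_rot: [2.863, 1.293, 0.002]
force: [0.7, 0.6, 4.8]
finger_gap: 0.504
```

move_arm([
  [0,0,0],
  [0,0,0],
  [0,0,0],
], twist=[0.07,0.07,0], jaw=[0.8,0.8,0.8])

```text
time: 11.4
ee_pos: [522.9, -176.0, 48.7]
tool_rot: [2.765, 1.49, 0.002]
force: [0.6, -0.0, 5.6]
finger_gap: 0.5
```

move_arm([
  [0,0,0],
  [0,0,0],
  [0,0,0],
], twist=[0.07,0.07,0], jaw=[0.8,0.8,0.8])

```text
time: 11.7
ee_pos: [522.7, -175.9, 48.7]
tool_rot: [2.654, 1.68, 0.002]
force: [0.6, 0.8, 5.6]
finger_gap: 0.504
```

move_arm([
  [0,0,0],
  [0,0,0],
  [0,0,0],
], twist=[0.07,0.07,0], jaw=[0.8,0.8,0.8])

```text
time: 12.0
ee_pos: [522.7, -175.7, 48.7]
tool_rot: [2.53, 1.862, 0.002]
force: [-0.4, 1.1, 6.1]
finger_gap: 0.499
```

```bash
python3 st.py
```

```text
time 12.0
joints [ 0.699  0.635 -0.657  1.888  0.53   0.798 -0.547]
ee_pos [ 522.66  -175.733   48.672]
tool_rot [2.530e+00 1.862e+00 2.000e-03]
force [-0.444  1.086  6.145]
ft_torque [ 0.382  0.137 -0.012]
finger_gap 0.499
y ang -17.308296331431535 z [ 8.64469177e-04  5.59543945e-04 -9.99999470e-01]
```

move_arm([
  [0,0,0],
  [0,0,0],
  [0,0,0],
], twist=[0.07,0.07,0], jaw=[0.8,0.8,0.8])

```text
time: 12.3
ee_pos: [522.6, -175.7, 48.5]
tool_rot: [-2.394, -2.034, -0.002]
force: [0.0, 1.3, 6.0]
finger_gap: 0.499
```

move_arm([
  [0,0,0],
  [0,0,0],
  [0,0,0],
], twist=[0.07,0.07,0], jaw=[0.8,0.8,0.8])

```text
time: 12.6
ee_pos: [521.8, -176.2, 47.9]
tool_rot: [-2.246, -2.195, 0.001]
force: [0.0, 0.1, -0.7]
finger_gap: 0.5
```

Downforce has vanished, so the lugs are over the gaps. I'll let it down gently.

move_arm([
  [0,0,-0.7],
  [0,0,-0.7],
  [0,0,0],
], twist=[0,0,0], jaw=[0.8,0.8,0.8])

```text
time: 12.9
ee_pos: [521.9, -176.2, 46.7]
tool_rot: [-2.247, -2.195, 0.001]
force: [-0.6, 0.9, 1.5]
finger_gap: 0.501
```

```bash
python3 st.py
```

```text
time 12.9
joints [ 0.742  0.658 -0.732  1.889  0.591  0.824 -0.327]
ee_pos [ 521.945 -176.206   46.718]
tool_rot [-2.247e+00 -2.195e+00  1.000e-03]
force [-0.646  0.901  1.467]
ft_torque [0.281 0.133 0.029]
finger_gap 0.501
y ang -1.3374875291606674 z [-5.99242444e-04  5.66637321e-06 -9.99999820e-01]
```

move_arm([
  [0,0,-0.7],
  [0,0,-0.7],
  [0,0,0],
], twist=[0.04,0,0], jaw=[0.8,0.8,0.8])

```text
time: 13.2
ee_pos: [521.9, -176.2, 45.2]
tool_rot: [-2.203, -2.239, 0.001]
force: [-0.9, 1.1, -1.1]
finger_gap: 0.499
```

move_arm([
  [0,0,-0.7],
  [0,0,-0.7],
  [0,0,0],
], twist=[0,0,0], jaw=[0.8,0.8,0.8])

```text
time: 13.5
ee_pos: [522.0, -176.3, 43.9]
tool_rot: [-2.202, -2.241, 0.001]
force: [-1.0, 0.6, -2.0]
finger_gap: 0.499
```

move_arm([
  [0,0,-0.6],
  [0,0,-0.5],
  [0,0,0],
], twist=[0,0,0], jaw=[0.8,0.8,0.8])

```text
time: 13.8
ee_pos: [522.1, -176.2, 42.9]
tool_rot: [-2.201, -2.241, 0.0]
force: [-1.4, 1.2, -0.6]
finger_gap: 0.497
```

move_arm([
  [0,0,-0.4],
  [0,0,-0.4],
  [0,0,0],
], twist=[0,0,0], jaw=[0.8,0.8,0.8])

```text
time: 14.1
ee_pos: [522.1, -176.2, 42.3]
tool_rot: [-2.201, -2.241, 0.0]
force: [-2.5, 1.4, 2.1]
finger_gap: 0.498
```

```bash
python3 st.py
```

```text
time 14.1
joints [ 0.745  0.667 -0.739  1.893  0.606  0.82  -0.3  ]
ee_pos [ 522.125 -176.152   42.253]
tool_rot [-2.201 -2.241  0.   ]
force [-2.489  1.384  2.092]
ft_torque [ 0.274  0.608 -0.012]
finger_gap 0.498
y ang 1.0340747424778476 z [-1.68612029e-04 -1.06816467e-06 -9.99999986e-01]
```

move_arm([
  [0,0,-0.3],
  [0,0,-0.3],
  [0,0,-0.3],
  [0,0,0],
], twist=[-0.08,-0.08,-0.08,0], jaw=[0.8,0.8,0.8,0.8])

```text
time: 14.5
ee_pos: [522.4, -176.2, 41.4]
tool_rot: [2.454, 1.96, 0.0]
force: [-1.6, 1.5, 1.3]
finger_gap: 0.5
```

```bash
python3 st.py
```

```text
time 14.5
joints [ 0.706  0.65  -0.67   1.894  0.557  0.792 -0.493]
ee_pos [ 522.434 -176.211   41.407]
tool_rot [2.454 1.96  0.   ]
force [-1.649  1.497  1.266]
ft_torque [ 0.28   0.399 -0.046]
finger_gap 0.5
y ang -12.779003635148147 z [ 4.06078702e-04 -2.71419560e-04 -9.99999881e-01]
```

move_arm([
  [0,0,-0.3],
  [0,0,-0.3],
  [0,0,-0.3],
  [0,0,-0.3],
  [0,0,-0.3],
  [0,0,0],
], twist=[-0.08,-0.08,-0.08,-0.08,-0.08,0], jaw=[0.8,0.8,0.8,0.8,0.8,0.8])

```text
time: 15.1
ee_pos: [522.5, -176.5, 39.9]
tool_rot: [2.793, 1.436, 0.0]
force: [-1.2, -0.2, 0.3]
finger_gap: 0.498
```

move_arm([
  [0,0,-0.3],
  [0,0,-0.3],
  [0,0,-0.3],
  [0,0,-0.3],
  [0,0,-0.3],
  [0,0,0],
], twist=[-0.08,-0.08,-0.08,-0.08,-0.08,0], jaw=[0.8,0.8,0.8,0.8,0.8,0.8])

```text
time: 15.7
ee_pos: [522.7, -176.4, 38.3]
tool_rot: [3.023, 0.855, 0.001]
force: [-0.4, 0.4, -1.2]
finger_gap: 0.5
```

```bash
python3 st.py
```

```text
time 15.7
joints [ 0.567  0.609 -0.441  1.898  0.381  0.717 -1.115]
ee_pos [ 522.713 -176.368   38.294]
tool_rot [3.023e+00 8.550e-01 1.000e-03]
force [-0.365  0.38  -1.225]
ft_torque [ 0.009  0.03  -0.047]
finger_gap 0.5
y ang -58.41668310515364 z [ 7.48811360e-04 -2.94415277e-04 -9.99999676e-01]
```

move_arm([
  [0,0,-0.3],
  [0,0,-0.3],
  [0,0,-0.3],
  [0,0,-0.3],
  [0,0,-0.3],
  [0,0,0],
], twist=[-0.08,-0.08,-0.08,-0.08,-0.08,0], jaw=[0.8,0.8,0.8,0.8,0.8,0.8])

```text
time: 16.3
ee_pos: [522.5, -176.2, 36.7]
tool_rot: [3.132, 0.239, 0.0]
force: [0.2, -0.2, -1.5]
finger_gap: 0.499
```

```bash
python3 st.py
```

```text
time 16.3
joints [ 0.493  0.596 -0.324  1.901  0.285  0.689 -1.42 ]
ee_pos [ 522.47  -176.218   36.696]
tool_rot [3.132 0.239 0.   ]
force [ 0.232 -0.249 -1.5  ]
ft_torque [ 0.048 -0.041  0.03 ]
finger_gap 0.499
y ang -81.27759133291183 z [ 2.18922174e-04 -1.21746911e-04 -9.99999969e-01]
```

move_arm([
  [0,0,-0.2],
  [0,0,-0.2],
  [0,0,-0.2],
  [0,0,0],
], twist=[-0.05,-0.05,-0.05,0], jaw=[0.8,0.8,0.8,0.8])

```text
time: 16.7
ee_pos: [522.3, -176.3, 36.1]
tool_rot: [3.142, 0.005, 0.0]
force: [-0.8, -0.3, -1.7]
finger_gap: 0.504
```

```bash
python3 st.py
```

```text
time 16.7
joints [ 0.465  0.593 -0.281  1.901  0.249  0.681 -1.533]
ee_pos [ 522.347 -176.279   36.125]
tool_rot [3.142 0.005 0.   ]
force [-0.838 -0.263 -1.713]
ft_torque [ 0.066 -0.005  0.022]
finger_gap 0.504
y ang -89.82592984312426 z [ 9.89533092e-05 -6.05685167e-05 -9.99999993e-01]
```

move_arm([
  [0,0,-0.2],
  [0,0,-0.2],
  [0,0,0],
], twist=[-0.05,-0.05,0], jaw=[0.8,0.8,0.8])

```text
time: 17.0
ee_pos: [522.3, -176.3, 35.7]
tool_rot: [3.138, -0.153, -0.0]
force: [0.0, 1.2, -1.0]
finger_gap: 0.504
```

```bash
python3 st.py
```

```text
time 17.0
joints [ 0.445  0.591 -0.251  1.902  0.224  0.675 -1.609]
ee_pos [ 522.255 -176.257   35.727]
tool_rot [ 3.138 -0.153 -0.   ]
force [ 0.016  1.199 -1.038]
ft_torque [ 0.007 -0.071  0.026]
finger_gap 0.504
y ang -95.58582362035592 z [-2.42641101e-05 -5.52880106e-05 -9.99999998e-01]
```

move_arm([
  [0,0,-0.2],
  [0,0,-0.1],
  [0,0,0],
], twist=[-0.05,-0.03,0], jaw=[0.8,0.8,0.8])

```text
time: 17.3
ee_pos: [522.5, -176.3, 35.7]
tool_rot: [3.129, -0.281, 0.001]
force: [-0.5, 0.0, 1.7]
finger_gap: 0.502
```

```bash
python3 st.py
```

```text
time 17.3
joints [ 0.43   0.589 -0.227  1.902  0.203  0.671 -1.67 ]
ee_pos [ 522.528 -176.332   35.704]
tool_rot [ 3.129e+00 -2.810e-01  1.000e-03]
force [-4.530e-01  1.000e-03  1.744e+00]
ft_torque [ 0.028  0.039 -0.004]
finger_gap 0.502
y ang -100.26829889144031 z [ 6.22113096e-04 -2.20595966e-04 -9.99999782e-01]
```

move_arm([
  [0,0,0],
  [0,0,0],
  [0,0,0],
], twist=[-0.04,-0.04,0], jaw=[0.8,0.8,0.8])

```text
time: 17.6
ee_pos: [522.5, -176.3, 35.7]
tool_rot: [3.114, -0.412, 0.001]
force: [-0.6, 0.4, 3.7]
finger_gap: 0.501
```

```bash
python3 st.py
```

```text
time 17.6
joints [ 0.414  0.588 -0.203  1.903  0.182  0.668 -1.732]
ee_pos [ 522.456 -176.342   35.679]
tool_rot [ 3.114e+00 -4.120e-01  1.000e-03]
force [-0.574  0.355  3.713]
ft_torque [-0.001 -0.037 -0.048]
finger_gap 0.501
y ang -105.06109839992556 z [ 5.24846058e-04 -2.31099937e-04 -9.99999836e-01]
```

Seated at TCP z 35.7, i.e. underside ≈60.0 mm, with light contact force. I'll release and back off.

move_arm([
  [0,0,0.3],
  [0,0,0],
  [0,0,0],
  [0,0,0],
  [0,0,0],
  [0,0,0],
  [0,0,10],
  [0,0,25],
  [0,0,40],
  [0,0,45],
  [0,0,40],
  [0,0,0],
], twist=[0,0,0,0,0,0,0,0,0,0,0,0], jaw=[0.8,0.4,0.2,0,0,0,0,0,0,0,0,0])

```text
time: 18.8
ee_pos: [525.3, -176.9, 202.3]
tool_rot: [3.113, -0.409, 0.016]
force: [-0.1, 0.5, 0.0]
finger_gap: 1.001
```

move_arm([
  [-10,-45,0],
  [-10,-45,0],
  [-10,-45,0],
  [-10,-45,0],
  [-10,-45,0],
  [0,0,0],
], twist=[0,0,0,0,0,0], jaw=[0,0,0,0,0,0])

```text
time: 19.4
ee_pos: [467.7, -409.2, 195.1]
tool_rot: [3.109, -0.424, -0.004]
force: [-0.8, -0.2, -0.6]
finger_gap: 1.0
```

```bash
python3 st.py; python3 pic.py 8; python3 hx.py 8 84; python3 -c "
import cv2,numpy as np
cv2.imwrite('pics/m8.png',np.hstack([cv2.resize(cv2.imread('pics/scene8.png')[190:310,125:245],(400,400),interpolation=2),cv2.resize(cv2.imread('pics/top8.png')[150:270,360:480],(400,400),interpolation=2)]))"
python3 - <<'E'
from h import *
d=np.load('top8.npy');P=cloud('top',d);r=np.hypot(P[...,0]-521.5,P[...,1]+176)
k=(r<22)&(r>15)&(d>0)&(P[...,2]>75);q=P[k];print('top cam nut top',len(q),np.median(q[:,2]))
A=np.c_[q[:,:2]-[521.5,-176],np.ones(len(q))];print('tilt',np.linalg.lstsq(A,q[:,2],rcond=None)[0])
E
```

```text
time 19.4
joints [ 0.797  0.506 -0.196  1.524  0.11   1.123 -1.265]
ee_pos [ 467.695 -409.226  195.073]
tool_rot [ 3.109 -0.424 -0.004]
force [-0.787 -0.207 -0.566]
ft_torque [-0.014  0.064  0.043]
finger_gap 1.0
y ang -105.5500522586435 z [-0.00286334 -0.00375363 -0.99998886]
z hist (array([  0,   0,   0,   0,   0,  40, 266, 135, 243,  51,  43,  50,  60,
        98, 256, 204,  31]), array([39., 42., 45., 48., 51., 54., 57., 60., 63., 66., 69., 72., 75.,
       78., 81., 84., 87., 90.]))
ztop 83.81980866898091
514 ((521.6244506835938, -175.92405700683594), 25.771310806274414)
[ 521.42538106 -175.09227851   14.82133403] 1.1669641846049796
flange 686 ((521.5281372070312, -175.97210693359375), 35.957828521728516) [57.09393469 61.52218267 66.98568641]
top cam nut top 303 84.20419216086685
tilt [-7.74425039e-03  1.29060077e-04  8.40231710e+01]
```

View pics/m8.png

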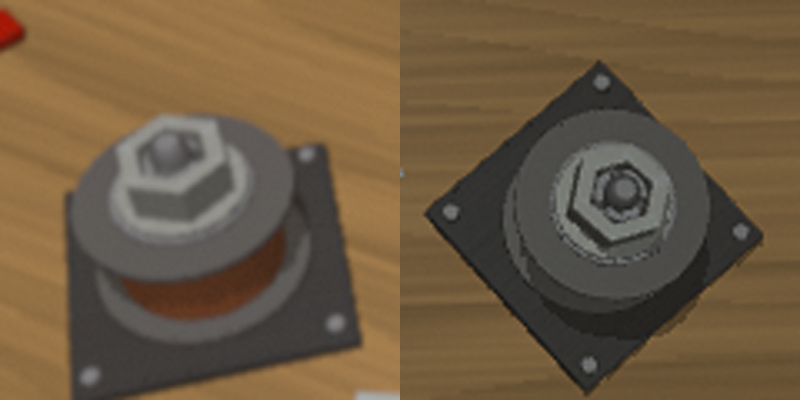

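The nut sits flat on the washer with the stud through it, its top at 84.0 mm (60 + 24) and its tilt under 0.5°. The robot is clear, so I'm handing in.

```bash
python3 -c "
from h import *
print(finish_job())"
```

```text
the job is handed in; nothing more can be done
None
```

The job is done and handed in at about 19.5 s. The leftmost flange nut is on the stud, run down until its flange lies flat on the washer, and released.

**Steps:** I gripped the nut at about (472, 141) and lowered it onto the end lands. I turned it about 58° anticlockwise until the lugs came over the gaps, and it dropped 7 mm. I then ran it down about 106° clockwise to the washer, a little past the 95° at which the flange should seat. The wrist force read at the end of each move never went above about 6 N.

**Last checks:** The nut's top is at 83.8 mm in the scene camera and 84.2 mm in the top camera; 84 is right for a seated nut. The top camera shows under 0.5° of tilt, and the nut is on the stud axis within about 1 mm. The gripper is open and about 240 mm away, touching nothing.

**Disagreement:** The reported tool height did not fit the camera images. The fingertips were about 31 mm higher than the reported TCP implied, in the scene camera's depth. I set the heights from the camera and from contact instead, and the land, dropped-in and seat heights then came out as predicted.

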